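# Zero the corner jig's fence and hold the carpenter's square in it

### The job

The swinging fence of the seat-frame corner jig leans in a few degrees: turn the jig's knob back, counterclockwise, to its zero stop. Then lay the carpenter's square flat on the jig board and press it with light, steady hand pressure into the corner until its wooden stock bears along the swinging fence and its blade along the fixed fence, and finish while still holding it pressed against both, so that the fence can be locked true to it. Leave the tools lying round the jig where they are.

Things in the scene. Friction and masses are not known exactly. Their poses are not given: they have to be found in the camera images.
- jig: fixed frame-corner jig: plywood board 12 mm thick, wooden fixed fence along its far edge, low metal swinging fence along its left. Origin under the fences' inside corner at bench level; x away from the robot (square to the fixed fence), y left along the fixed fence, z up. Board from x -250 to +35, y -165 to +80 mm. At zero the swinging fence's inner face runs from the corner along -x
- inside_corner (a point): inside corner of the jig on the board's top (12 mm above the bench), where the fixed fence's face and the zeroed swinging fence's face meet; axes as the jig's
- fixed_fence: fixed fence, a wooden batten 30 mm thick, 202 mm long, standing 25 mm above the board. Origin at the inside corner on the board's top, axes as the jig's; working face is the plane x = 0 from y = +45 to -157 mm. Rigid
- swing_fence (a joint): swinging fence's angle, rad: 0 = square to the fixed fence, grows counterclockwise from above (leaning into the corner), at most 0.174. Aluminium bar 24 mm wide, only 10 mm high above the board, 150 mm long from the corner towards the robot, pivot at jig x -14, y +13 mm; the knob drives the toothed quadrant at its near end. At zero it is rigid against pushes to +y
- knob (a joint): knob's angle, rad: 0 = at the zero stop (rigid), grows clockwise from above, at most 1.4; it turns the swinging fence by 1/8 of its angle. Stiff to turn (about 0.1 N m), stays where it is left
- knob_grip (a point): middle of the knob's black bar grip, on its upright axis (jig x -199.5, y +13 mm), 38 mm above the bench. Bar 12 mm wide, 40 long, 22 high (27 to 49 mm above the bench), over a disc 34 mm and a pinion 41 mm across; pinch it from above across its width. The point turns with the knob: bar along its y axis, white line on the +y half. At zero the bar lies along the jig's y, white line to the left
- square: carpenter's square flat on the bench, 0.2 kg. Origin: outer right-angled corner on the underside; z up. Dark wooden stock with brass wear strip along -x (x 0 to -115, y 0 to -28 mm, 28 mm high); steel blade along -y (y 0 to -150, x 0 to -30 mm, 4 mm thick, flush with the underside). Outer faces: x = 0 goes on the fixed fence, y = 0 on the swinging fence; seated, its axes agree with the jig's
- stock_center (a point): centre of the square's stock (square x -57.5, y -14 mm, 14 mm above its underside), axes as the square's. Grasp from above across its 28 mm width, pinching only the upper half: seated, the low swinging fence covers the lowest 10 mm of the outer face, so fingertips kept at least 12 mm above the underside pass over that fence
- square_corner (a point): outer corner of the square on its underside (the square's origin); axes as the square's
- tape_measure: yellow tape measure 38 x 80 x 61 mm standing to the right of the jig, bystander; origin under its centre
- pencil: red flat pencil 170 mm long, lying behind the jig, bystander; origin under its centre
- driver: screwdriver with red handle, 204 mm long, lying behind the jig to the left, bystander; origin under its centre

How it is judged:
By the outcome, as a careful person would: the job done as asked, in the order asked, and still so for the second after the job is handed in, while the arm keeps its last pose, push and grip.
It also fails if it takes over 64 s, if anything falls off the work surface, if the arm or the gripper's body presses on something with over 40 N, if the wrist force passes 120 N, or if a joint passes its speed limit or range.

### The arm

A 6-joint arm with a two-finger parallel gripper is mounted at the origin on a cart in front of the work surface, level with it; the furniture and walls round the work are solid. World frame = base frame: x ahead of the robot, y to its left, z up, the work surface at z = 0. Lengths are in mm, angles in rad, forces in N, time in s.
With the tool pointing down it reaches from about 275 to 975 mm from the base axis. Payload 8.4 kg.
Tool frame: the origin (TCP) lies midway between the tips of the shut fingers; the grasp point (between the pads) lies 19 mm behind it; z points along the fingers, y is the line along which they close (so a half turn about z gives the same grasp; the last joint's range is limited). The gripper opens to 92 mm and grips with 3 to 60 N. Pads are 20 mm wide; open, the fingers measure 128 mm over their backs; the gripper's body (75 mm by 189 mm) begins 69 mm behind the grasp point.
Start: joints at [-1.191, 0.353, 1.633, -0, 1.155, -0.002], TCP at [232.868, -580, 214.583] pointing down, gripper open.
Joint ranges: [-2.63, 2.63], [-0.92, 2.1], [0.06, 2.66], [-1.3, 4.44], [0, 2.69], [-3.02, 3.02]. Speed limits (rad/s): [2.22, 2.22, 2.79, 3.14, 3.14, 3.14].

### API

Orientations are given as a 3x3 rotation matrix whose columns are the frame's x, y, z axes.
In Python, from plant import robot gives the robot as it stands.
- The arm moves only by the shell command python3 -m inch 'ROWS' [OPENING]. ROWS is text: rows parted by semicolons, each of 6 numbers parted by spaces: the shift along the tool's x, y, z in mm, then the turn, a rotation vector about the tool's x, y, z in degrees. A call has 1 to 12 rows; each row is the pose to reach, as a shift and turn from the pose commanded when the call began, along the tool's axes at that moment; what a row does not reach only later rows make up. A row lasts 1/12 s, in which the tool goes at most 41.7 mm and 7.16 degrees, less where a joint would pass 70% of its speed; a pose out of reach is approached as far as the arm can. A call with a gripper value outside its range is refused whole. OPENING is the closure in counts, from 0 (fully open) to 255 (shut), set as the call begins (- or left out, the last holds). The fingers move at their own pace and stop on an object; the grip force is fixed at half the most. Time passes only in rows, so rows that repeat a pose let the fingers close. It gives the time, the measured TCP pose, the force, the opening and the grip force at its end, in the units of the state.
- robot.state(): the state, without advancing time (a new reading comes with each control period).
- robot.camera(name): name is "scene" or "top" or "wrist"; returns a dict with "frame" (420x560x3 uint8, blue, green, red), "z_map" (420x560 float32, mm along the optical axis (not along the pixel's ray), 0 where there is no reading), "mtx" (3x3 intrinsics, pixels), "origin" and "rotation" of the camera in the world; the wrist camera has in their place "T_tool_cam" (4x4, takes a point from camera to tool coordinates, whose origin is the TCP and whose axes are the flange's). Camera axes: x right, y down, z forward; pixel columns grow to the right and rows downward; lengths in mm; the calibration is good to about 2 mm. The wrist camera is an equidistant fisheye: a pixel r from the principal point sees the ray r / f radians off the axis. A picture is of the moment at which its call begins: read the wrist's pose just before it.
- robot.close_job(): hands the job in; it is judged then, once.
The state is a dict: "t": time; "joints": joint angles; "joint_vel": joint speeds; "joint_efforts": joint torques, N m; "tcp_pos": TCP position; "orientation": TCP orientation; "wrist_force": force on the tool from outside, world axes, zero at the start; "wrist_torque": the same for the moment, N m; "grip_width": opening from 0.0 (shut) to 1.0 (fully open); "grip_force": force on a finger pad.
Only numpy, scipy, OpenCV 4.12 (cv2) and the standard library are available. Lean on these libraries where they do the work, as an engineer would, in place of code of your own. Each camera call takes 0.05 s, during which the arm holds its last target. There are 200 camera calls.

## Working session

There is one attempt and no reset: what is moved stays moved. The work goes in short steps, Python scripts to look and compute and a shell command to move; the robot and the scene stay as the last step left them, time stands still between calls to the robot, and variables do not carry over. Pictures are saved under pics/ and viewed, at most 10 in all, crops included, and the job is handed in when it is done.

```bash
mkdir -p pics; ls; cat > h.py <<'E'
import numpy as np, cv2
from plant import robot
def pts(c):
    K=np.array(c["mtx"]);z=c["z_map"].astype(float);v,u=np.mgrid[:z.shape[0],:z.shape[1]]
    P=np.stack([(u-K[0,2])/K[0,0]*z,(v-K[1,2])/K[1,1]*z,z],-1)
    W=P@np.array(c["rotation"]).T+np.array(c["origin"]).ravel(); W[z==0]=np.nan
    return W
def plane(c,uv,h):
    K=np.array(c["mtx"]);uv=np.atleast_2d(uv).astype(float)
    d=np.c_[(uv-K[[0,1],[2,2]])/K[[0,1],[0,1]],np.ones(len(uv))]@np.array(c["rotation"]).T
    o=np.array(c["origin"]).ravel()
    return o+d*((h-o[2])/d[:,2])[:,None]
E
python3 - <<'E'
from h import *
import pickle
s=robot.state();print({k:np.round(v,3).tolist() for k,v in s.items()})
for n in("top","scene"):
    c=robot.camera(n);pickle.dump(c,open(n+".pkl","wb"));print(n,c["mtx"],c["origin"],c["rotation"])
    cv2.imwrite(f"pics/{n}.png",c["frame"])
E
```

```text
pics
{'t': 0.0, 'joints': [-1.191, 0.354, 1.634, -0.0, 1.155, -0.002], 'joint_vel': [-0.001, -0.0, -0.001, -0.001, -0.001, 0.001], 'joint_efforts': [0.0, -59.385, -33.422, 0.07, 0.023, -0.0], 'tcp_pos': [232.692, -579.55, 213.871], 'orientation': [[0.928, 0.373, -0.001], [0.373, -0.928, 0.001], [-0.0, -0.001, -1.0]], 'wrist_force': [0.903, -0.325, 0.821], 'wrist_torque': [-0.007, 0.027, 0.057], 'grip_force': 0.0, 'grip_width': 1.004}
top [[469.66175004   0.         278.68860609]
 [  0.         469.66175004 203.16459495]
 [  0.           0.           1.        ]] [ 498.66444605 -197.77262607 1085.55009123] [[-0.00814843 -0.99370709  0.11171312]
 [-0.99993128  0.00903871  0.00746519]
 [-0.00842796 -0.11164461 -0.99371246]]
scene [[393.88155035   0.         277.1264217 ]
 [  0.         393.88155035 211.17910309]
 [  0.           0.           1.        ]] [ 403.00559557 -754.36788396  622.70686329] [[ 0.92738994 -0.25565817  0.27310582]
 [-0.3740419  -0.62126196  0.68856825]
 [-0.00636784 -0.74072429 -0.67177896]]
```

View pics/top.png

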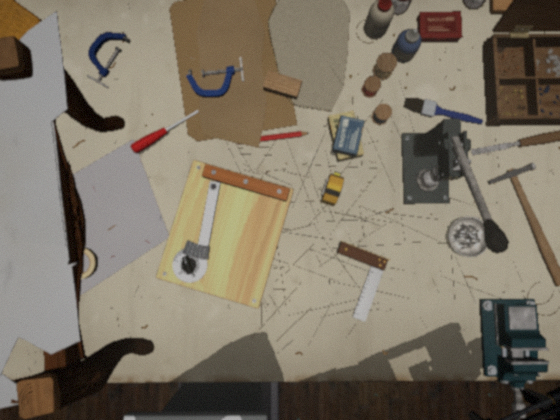

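View pics/scene.png

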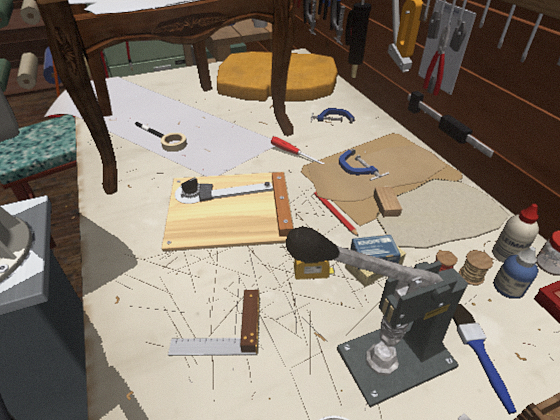

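The top view shows the board at (158..295, 160..305), with the fixed fence from (204,165) to (292,192). The swinging fence runs from (213,183) to (195,258), and the knob is at about (188,265). The square's stock runs from (340,246) to (387,265) with its blade down to (362,318). The scene view agrees; a press lever stands to the right of the square.

```bash
python3 - <<'E'
from h import *
import pickle
c=pickle.load(open("top.pkl","rb"));W=pts(c);f=c["frame"];hsv=cv2.cvtColor(f,cv2.COLOR_BGR2HSV)
def rect(mask,h,name,roi):
    m=np.zeros(mask.shape,np.uint8);x0,y0,x1,y1=roi;m[y0:y1,x0:x1]=mask[y0:y1,x0:x1]
    n,l,st,_=cv2.connectedComponentsWithStats(m);k=1+np.argmax(st[1:,4]);v,u=np.nonzero(l==k)
    P=plane(c,np.c_[u,v],h)[:,:2];r=cv2.minAreaRect(P.astype(np.float32))
    print(name,len(u),"z",np.nanmedian(W[v,u,2]).round(1),np.round(cv2.boxPoints(r),1).tolist(),np.round(r[1],1))
H,S,V=cv2.split(hsv)
rect(((W[...,2]>18)&(W[...,2]<40)).astype(np.uint8),28,"stock",(325,230,400,285))
rect(((S>120)&(V<190)&(H<15)).astype(np.uint8),37,"fence",(190,150,305,210))
rect(((W[...,2]>27)&(W[...,2]<55)).astype(np.uint8),37,"fenceZ",(190,150,305,205))
rect(((S<60)&(V>150)).astype(np.uint8),4,"blade",(345,266,395,330))
rect((V<70).astype(np.uint8),49,"knob",(170,245,215,290))
rect(((W[...,2]>40)&(W[...,2]<60)).astype(np.uint8),49,"knobZ",(170,245,215,290))
rect(((W[...,2]>7)&(W[...,2]<60)).astype(np.uint8),12,"board",(140,150,310,320))
print("V near knob");print(V[258:275,178:200])
t=robot.camera("wrist");print(t["T_tool_cam"],t["mtx"])
E
```

```text
stock 643 z 27.1 [[462.70001220703125, -425.0], [489.0, -435.3999938964844], [531.7000122070312, -328.3999938964844], [505.3999938964844, -317.8999938964844]] [115.3  28.3]
fence 1013 z 36.4 [[622.0999755859375, -205.5], [651.0, -214.3000030517578], [708.7999877929688, -24.299999237060547], [679.7999877929688, -15.5]] [198.7  30.2]
fenceZ 1190 z 36.3 [[620.9000244140625, -206.10000610351562], [650.4000244140625, -215.0], [708.7000122070312, -22.399999618530273], [679.2000122070312, -13.5]] [201.3  30.8]
blade 2946 z -0.1 [[331.70001220703125, -447.79998779296875], [473.79998779296875, -451.20001220703125], [476.5, -339.70001220703125], [334.3999938964844, -336.29998779296875]] [111.5 142.1]
knob 149 z 43.2 [[460.8999938964844, 5.900000095367432], [484.1000061035156, -11.399999618530273], [502.29998779296875, 13.0], [479.20001220703125, 30.299999237060547]] [30.5 28.9]
knobZ 108 z 48.0 [[459.8999938964844, 13.199999809265137], [463.8999938964844, 0.8999999761581421], [501.5, 12.800000190734863], [497.6000061035156, 25.200000762939453]] [39.5 12.9]
board 13100 z 12.1 [[380.899993896484
[... 1425 characters left out ...]
7 136
  154 169 177 180]
 [169 162 154 154 152 155 141 121  89  60  54  50  57  61  79 110 143 152
  163 175 179 180]
 [167 159 157 158 167 171 157 152 120  88  78  84  95  95 101 121 145 170
  172 182 186 186]
 [172 164 167 172 180 178 173 169 151 136 129 136 141 139 125 117 134 163
  181 183 181 183]]
[[ 1.40686375e-03 -9.57076648e-01 -2.89831522e-01  8.16143867e+01]
 [ 9.99999008e-01  1.36660649e-03  3.41285129e-04  7.60718012e-01]
 [ 6.94496137e-05 -2.89831715e-01  9.57077621e-01 -1.69827006e+02]
 [ 0.00000000e+00  0.00000000e+00  0.00000000e+00  1.00000000e+00]] [[325.1922621    0.         283.66819074]
 [  0.         325.1922621  204.71623418]
 [  0.           0.           1.        ]]
```

```bash
cat >> h.py <<'E'
def go(x,y,z,yawy,quiet=False):
    "shift/turn in tool axes to world TCP x,y,z with tool y at yawy deg (mod 180), tool down"
    s=robot.state();R=np.array(s["orientation"]);d=R.T@(np.array([x,y,z])-s["tcp_pos"])
    cur=np.degrees(np.arctan2(R[1,1],R[0,1]));t=cur-yawy
    print("t",round(s["t"],2),"tcp",np.round(s["tcp_pos"],1),"yawy",round(cur,2),"tiltz",np.round(R[:,2],4),"F",np.round(s["wrist_force"],1),"T",np.round(s["wrist_torque"],2),"grip",np.round([s["grip_width"],s["grip_force"]],3),"j6",round(s["joints"][5],2))
    print("shift",np.round(d,1),"turn z",round((t+180)%360-180,2))
E
python3 - <<'E'
from h import *
import pickle
for n in("top","scene"):
    W=pts(pickle.load(open(n+".pkl","rb")))
    for nm,x,y,r,h in(("knob",480,13,150,55),("path",360,-280,170,90),("square",497,-377,150,40),("corner",607,-53,150,50)):
        m=(np.hypot(W[...,0]-x,W[...,1]-y)<r)&(W[...,2]>h)
        q=W[m];print(n,nm,m.sum(),(np.nanmin(q,0).round(),np.nanmax(q,0).round()) if len(q) else "")
go(480,13.3,150,-72.4)
E
```

```text
top knob 5815 (array([372.,  90., 320.]), array([580., 163., 414.]))
top path 0 
top square 368 (array([ 500., -526.,   41.]), array([ 635., -294.,  369.]))
top corner 18 (array([470.,   7.,  50.]), array([496.,  21.,  53.]))
scene knob 4307 (array([370.,  90., 319.]), array([581., 162., 411.]))
scene path 0 
scene square 176 (array([ 502., -527.,   40.]), array([ 637., -306.,  370.]))
scene corner 2 (array([478.,  12.,  50.]), array([493.,  14.,  51.]))
t 0.15 tcp [ 232.7 -579.6  214. ] yawy -68.12 tiltz [-4.e-04  1.e-03 -1.e+00] F [ 0.2 -0.5 -0.7] T [ 0.01 -0.02 -0.  ] grip [0.999 0.   ] j6 -0.0
shift [ 450.4 -458.    64.5] turn z 4.28
```

```bash
python3 -m inch '75 -76 64 0 0 0;75 -76 64 0 0 0;75 -76 64 0 0 0;390 -397 114 0 0 4.3;390 -397 114 0 0 4.3;390 -397 114 0 0 4.3;390 -397 114 0 0 4.3;390 -397 114 0 0 4.3;390 -397 114 0 0 4.3;390 -397 114 0 0 4.3;390 -397 114 0 0 4.3;390 -397 114 0 0 4.3' 110; python3 - <<'E'
from h import *
go(474,0,95,-72.4)
E
```

```text
t: 1.15
tcp_pos: [417.6, -135.5, 109.1]
orientation: [[0.953, 0.302, 0.0], [0.302, -0.953, -0.0], [0.0, 0.0, -1.0]]
wrist_force: [1.3, -0.1, -0.7]
grip_width: 0.571
grip_force: 0.0
t 1.15 tcp [ 417.6 -135.5  109.1] yawy -72.44 tiltz [ 4.e-04 -2.e-04 -1.e+00] F [ 1.3 -0.1 -0.7] T [ 0.03  0.   -0.06] grip [0.571 0.   ] j6 0.95
shift [  94.6 -112.2   14.1] turn z -0.04
```

```bash
python3 -m inch '94 -112 14 0 0 0;94 -112 14 0 0 0;94 -112 14 0 0 0;94 -112 14 0 0 0;94 -112 14 0 0 0;94 -112 14 0 0 0' | head -2; cat >> h.py <<'E'
def wrist():
    s=robot.state();c=robot.camera("wrist")
    T=np.eye(4);T[:3,:3]=s["orientation"];T[:3,3]=s["tcp_pos"]
    c["T"]=T@np.array(c["T_tool_cam"]);return c
def wplane(c,uv,h):
    K=np.array(c["mtx"]);d=(np.atleast_2d(uv).astype(float)-K[[0,1],[2,2]])
    r=np.hypot(*d.T);th=r/K[0,0];k=np.sin(th)/np.maximum(r,1e-9)
    D=np.c_[d*k[:,None],np.cos(th)]@c["T"][:3,:3].T;o=c["T"][:3,3]
    return o+D*((h-o[2])/D[:,2])[:,None]
def wpts(c):
    K=np.array(c["mtx"]);z=c["z_map"].astype(float);v,u=np.mgrid[:z.shape[0],:z.shape[1]]
    dx,dy=u-K[0,2],v-K[1,2];r=np.hypot(dx,dy);t=np.minimum(r/K[0,0],1.45);k=np.tan(t)/np.maximum(r,1e-9)
    W=np.stack([dx*k*z,dy*k*z,z],-1)@c["T"][:3,:3].T+c["T"][:3,3];W[z==0]=np.nan;return W
E
python3 - <<'E'
from h import *
import pickle
c=wrist();pickle.dump(c,open("w1.pkl","wb"));cv2.imwrite("pics/w1.png",c["frame"])
W=wpts(c)
m=((W[...,2]>44)&(W[...,2]<54)&(np.hypot(W[...,0]-480,W[...,1]-13)<35))
m&=cv2.cvtColor(c["frame"],cv2.COLOR_BGR2GRAY)<110
v,u=np.nonzero(m);P=wplane(c,np.c_[u,v],49)[:,:2]
r=cv2.minAreaRect(P.astype(np.float32));print(len(u),np.round(cv2.boxPoints(r),1).tolist(),np.round(r[0],1),np.round(r[1],1),np.nanmedian(W[m][:,2]))
go(480,13.3,30,-72.4)
E
```

```text
t: 1.65
tcp_pos: [473.0, -1.2, 94.8]
866 [[462.0, 12.399999618530273], [465.6000061035156, 1.100000023841858], [503.29998779296875, 13.100000381469727], [499.6000061035156, 24.399999618530273]] [482.6  12.8] [39.5 11.9] 48.286250170072265
t 1.7 tcp [472.7  -2.2  94.9] yawy -72.34 tiltz [-8.e-04 -2.e-04 -1.e+00] F [-0.7 -0.2 -0.1] T [ 0.02 -0.01 -0.01] grip [0.571 0.   ] j6 1.26
shift [ 11.7 -12.5  64.9] turn z 0.06
```

View pics/w1.png

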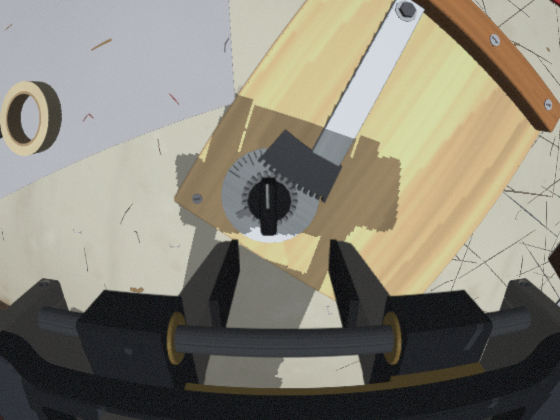

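The wrist view shows the knob at (268,205) with its white line on the far half. The bar measures 39.5 x 11.9 mm, as specified, and its pose agrees with the top view. Next I grip it.

```bash
python3 -m inch '13.5 -11.7 20 0 0 0;13.5 -11.7 20 0 0 0;13.5 -11.7 50 0 0 0;13.5 -11.7 64 0 0 0;13.5 -11.7 64 0 0 0;13.5 -11.7 64 0 0 0' 110; python3 -m inch '0 0 0 0 0 0;0 0 0 0 0 0;0 0 0 0 0 0;0 0 0 0 0 0;0 0 0 0 0 0;0 0 0 0 0 0;0 0 0 0 0 0;0 0 0 0 0 0' 255;  python3 - <<'E'
from h import *
go(482,13,31,-17)
E
```

```text
t: 2.2
tcp_pos: [481.4, 11.9, 31.1]
orientation: [[0.954, 0.301, -0.002], [0.301, -0.954, -0.0], [-0.002, -0.0, -1.0]]
wrist_force: [-0.1, -0.1, -0.0]
grip_width: 0.571
grip_force: 0.0
t: 2.87
tcp_pos: [482.4, 13.5, 31.4]
orientation: [[0.953, 0.302, -0.0], [0.302, -0.953, 0.001], [0.0, -0.001, -1.0]]
wrist_force: [-1.4, 4.6, 5.7]
grip_width: 0.131
grip_force: 30.0
t 2.87 tcp [482.4  13.5  31.4] yawy -72.43 tiltz [-0.e+00  7.e-04 -1.e+00] F [-1.4  4.6  5.7] T [0.91 0.34 0.08] grip [ 0.131 29.981] j6 1.29
shift [-0.6  0.4  0.4] turn z -55.43
```

```bash
python3 -m inch '0 0 0 0 0 -5;0 0 0 0 0 -10;0 0 0 0 0 -15;0 0 0 0 0 -20;0 0 0 0 0 -25;0 0 0 0 0 -30;0 0 0 0 0 -35;0 0 0 0 0 -40;0 0 0 0 0 -45;0 0 0 0 0 -49;0 0 0 0 0 -52;0 0 0 0 0 -52'; python3 - <<'E'
from h import *
go(482,13,31,-17)
E
```

```text
t: 3.87
tcp_pos: [481.9, 14.0, 31.4]
orientation: [[0.346, 0.938, -0.001], [0.938, -0.346, 0.001], [0.001, -0.001, -1.0]]
wrist_force: [-3.8, 7.7, 8.3]
grip_width: 0.127
grip_force: 30.0
t 3.87 tcp [481.9  14.   31.4] yawy -20.27 tiltz [-9.0e-04  1.3e-03 -1.0e+00] F [-3.8  7.7  8.3] T [1.6  0.52 0.02] grip [ 0.127 29.984] j6 0.38
shift [-0.9  0.4  0.4] turn z -3.27
```

```bash
for i in 1; do python3 -m inch '0 0 0 0 0 -1;0 0 0 0 0 -2;0 0 0 0 0 -3;0 0 0 0 0 -3' >/dev/null; python3 -c "
from h import *
go(482,13,31,-17)"; python3 -m inch '0 0 0 0 0 -1;0 0 0 0 0 -2;0 0 0 0 0 -3;0 0 0 0 0 -3' >/dev/null;  python3 -c "
from h import *
go(482,13,31,-17)"; done
```

```text
t 4.2 tcp [481.9  14.   31.4] yawy -17.41 tiltz [-0.001   0.0014 -1.    ] F [-4.4  8.2  8. ] T [ 1.57  0.51 -0.06] grip [ 0.127 30.001] j6 0.33
shift [-0.9  0.4  0.4] turn z -0.41
t 4.53 tcp [481.9  14.   31.4] yawy -14.47 tiltz [-0.001   0.0016 -1.    ] F [-3.1  8.7  8.1] T [ 1.44  0.56 -0.62] grip [ 0.127 30.537] j6 0.28
shift [-0.9  0.4  0.4] turn z 2.53
```

The torque has risen to 0.62 N m, so the knob is at its stop. I release, lift clear and check.

```bash
python3 -m inch '0 0 0 0 0 0;0 0 0 0 0 0;0 0 0 0 0 0;0 0 0 0 0 0;0 0 -30 0 0 0;0 0 -70 0 0 0;-20 0 -100 0 0 0;-30 0 -120 0 0 0;-30 0 -120 0 0 0' 110 | head -2; python3 - <<'E'
from h import *
c=wrist();cv2.imwrite("pics/w2.png",c["frame"]);import pickle;pickle.dump(c,open("w2.pkl","wb"))
W=wpts(c)
m=((W[...,2]>43)&(W[...,2]<54)&(np.hypot(W[...,0]-482,W[...,1]-13)<28))
v,u=np.nonzero(m);P=wplane(c,np.c_[u,v],49)[:,:2]
if len(u):
    r=cv2.minAreaRect(P.astype(np.float32));print(len(u),np.round(cv2.boxPoints(r),1).tolist(),np.round(r[0],1),np.round(r[1],1))
c=robot.camera("top");cv2.imwrite("pics/t2.png",cv2.resize(c["frame"][145:325,140:410],None,fx=2.5,fy=2.5))
go(497.2,-376.7,100,-21.7)
E
```

```text
t: 5.28
tcp_pos: [477.1, -17.5, 155.1]
607 [[470.0, -3.9000000953674316], [481.29998779296875, -7.300000190734863], [492.8999938964844, 30.700000762939453], [481.5, 34.099998474121094]] [481.4  13.4] [39.7 11.9]
t 5.38 tcp [475.3 -16.3 151.5] yawy -14.48 tiltz [ 1.8e-03 -1.0e-04 -1.0e+00] F [ 0.5  0.8 -0.8] T [-0.08 -0.09  0.05] grip [0.567 0.   ] j6 0.22
shift [-343.5  111.2   51.6] turn z 7.22
```

View pics/w2.png

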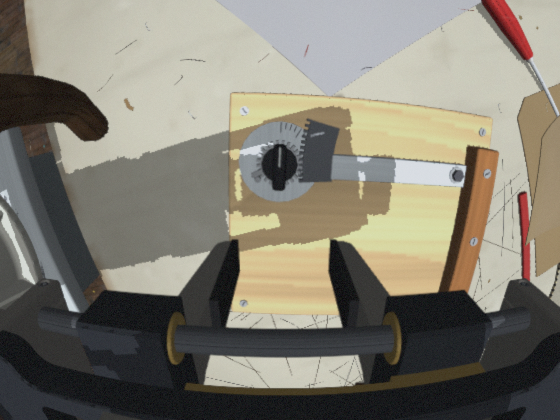

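The knob's bar now lies at 73.1°, exactly along the jig's y, and the swinging fence is square on the board. On to the square.

```bash
python3 -m inch '-343 111 20 0 0 7.2;-343 111 20 0 0 7.2;-343 111 20 0 0 7.2;-343 111 20 0 0 7.2;-343 111 20 0 0 7.2;-343 111 20 0 0 7.2;-343 111 20 0 0 7.2;-343 111 20 0 0 7.2;-343 111 20 0 0 7.2;-343 111 20 0 0 7.2;-343 111 20 0 0 7.2;-343 111 20 0 0 7.2' 110 | head -2; python3 -c "
from h import *
go(497.2,-376.7,110,-21.7)"
```

```text
t: 6.38
tcp_pos: [496.2, -374.3, 129.2]
t 6.38 tcp [ 496.2 -374.3  129.2] yawy -21.63 tiltz [-0.0025  0.0024 -1.    ] F [-0.4 -0.9 -0.1] T [-0.02 -0.06  0.07] grip [0.566 0.   ] j6 -0.27
shift [-1.9  1.9 19.2] turn z 0.07
```

```bash
python3 -m inch '0 0 0 0 0 0;0 0 0 0 0 0' >/dev/null; python3 - <<'E'
from h import *
c=wrist();cv2.imwrite("pics/w3.png",c["frame"]);W=wpts(c)
m=((W[...,2]>21)&(W[...,2]<36)&(np.hypot(W[...,0]-497,W[...,1]+377)<75))
n,l,st,_=cv2.connectedComponentsWithStats(m.astype(np.uint8));m=l==1+np.argmax(st[1:,4])
v,u=np.nonzero(m);P=wplane(c,np.c_[u,v],28)[:,:2]
r=cv2.minAreaRect(P.astype(np.float32));print(len(u),np.round(cv2.boxPoints(r),1).tolist(),np.round(r[0],1),np.round(r[1],1),r[2],np.nanmedian(W[m][:,2]))
x=r[0];go(x[0],x[1],14,-21.7)
E
```

```text
3845 [[464.5, -426.29998779296875], [490.3999938964844, -436.6000061035156], [532.7000122070312, -330.6000061035156], [506.70001220703125, -320.29998779296875]] [ 498.6 -378.5] [114.1  27.9] 68.29552459716797 27.61587203850604
t 6.6 tcp [ 497.2 -374.5  131.1] yawy -21.54 tiltz [-3.e-04  3.e-04 -1.e+00] F [-0.2 -0.1 -0.3] T [-0.01 -0.09  0.03] grip [0.567 0.   ] j6 -0.27
shift [ -3.2   2.8 117.1] turn z 0.16
```

View pics/w3.png

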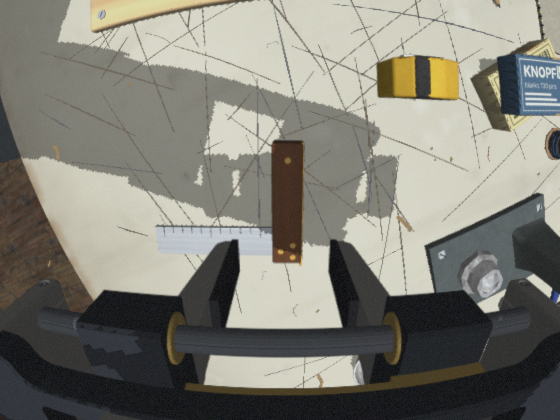

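The stock is at (288,200) with the blade to its left, measuring 114 x 28 mm at z 28, as it should. I grasp 17 mm towards the corner, nearer the centre of mass.

```bash
python3 -c "
from h import *
go(491.9,-393.8,14,-21.7)"; python3 -m inch '-20 2.5 40 0 0 0;-20 2.5 70 0 0 0;-20 2.5 100 0 0 0;-20 2.5 117 0 0 0;-20 2.5 117 0 0 0;-20 2.5 117 0 0 0' 110; python3 -c "
from h import *
go(491.9,-393.8,14,-21.7)";  python3 -m inch '-20 2.5 40 0 0 0' 255 --help 2>&1 | head -0; true
```

```text
t 6.6 tcp [ 497.2 -374.5  131.1] yawy -21.54 tiltz [-3.e-04  3.e-04 -1.e+00] F [-0.2 -0.1 -0.3] T [-0.01 -0.09  0.03] grip [0.567 0.   ] j6 -0.27
shift [-19.9   2.2 117.1] turn z 0.16
t: 7.1
tcp_pos: [491.7, -394.5, 13.8]
orientation: [[0.368, 0.93, -0.001], [0.93, -0.368, 0.001], [0.001, -0.002, -1.0]]
wrist_force: [-0.4, 0.3, 1.0]
grip_width: 0.573
grip_force: 0.0
t 7.1 tcp [ 491.7 -394.5   13.8] yawy -21.58 tiltz [-0.0013  0.0011 -1.    ] F [-0.4  0.3  1. ] T [-0.05 -0.03 -0.01] grip [0.573 0.   ] j6 -0.3
shift [ 0.7 -0.1 -0.2] turn z 0.12
```

That last trailing inch call was a slip of mine, so I check whether it moved anything.

```bash
python3 -c "
from h import *
go(491.9,-393.8,14,-21.7)"
```

```text
t 7.1 tcp [ 491.7 -394.5   13.8] yawy -21.58 tiltz [-0.0013  0.0011 -1.    ] F [-0.4  0.3  1. ] T [-0.05 -0.03 -0.01] grip [0.573 0.   ] j6 -0.3
shift [ 0.7 -0.1 -0.2] turn z 0.12
```

Time is unchanged, so it had no effect. Close and lift.

```bash
python3 -m inch '0 0 0 0 0 0;0 0 0 0 0 0;0 0 0 0 0 0;0 0 0 0 0 0;0 0 0 0 0 0;0 0 0 0 0 0;0 0 -3 0 0 0;0 0 -8 0 0 0;0 0 -20 0 0 0;0 0 -40 0 0 0;0 0 -70 0 0 0;0 0 -70 0 0 0' 255; python3 - <<'E'
from h import *
th=np.radians(-16.87);x=np.array([np.cos(th),np.sin(th)]);y=np.array([-x[1],x[0]])
# grasp point in the square ~(-40.5,-14); corner held at jig (-20,-20)
p=np.array([666.3,-56.2])+(-20-40.5)*x+(-20-14)*y;print(p)
go(p[0],p[1],84,73.1)
E
```

```text
t: 8.1
tcp_pos: [494.5, -397.5, 90.0]
orientation: [[0.369, 0.93, 0.006], [0.93, -0.369, -0.005], [-0.002, 0.007, -1.0]]
wrist_force: [1.0, -0.5, -1.0]
grip_width: 0.302
grip_force: 30.0
[598.53673763 -71.17966196]
t 8.1 tcp [ 494.5 -397.5   90. ] yawy -21.63 tiltz [ 0.0057 -0.0046 -1.    ] F [ 1.  -0.5 -1. ] T [-0.16 -0.22 -0.03] grip [ 0.302 29.999] j6 -0.3
shift [341.7 -23.6   5.1] turn z -94.73
```

```bash
python3 -m inch '30 -2 -10 0 0 -7;60 -4 -10 0 0 -14;90 -6 -10 0 0 -21;120 -8 -10 0 0 -28;150 -10 -10 0 0 -35;180 -12 -10 0 0 -42;205 -14 -10 0 0 -49;230 -16 -10 0 0 -56;255 -18 -10 0 0 -63;280 -20 -10 0 0 -70;300 -21 -10 0 0 -76;310 -22 -10 0 0 -80' | head -2
python3 -c "
from h import *
go(598.5,-71.2,70,73.1)"
```

```text
t: 9.1
tcp_pos: [586.4, -96.9, 94.5]
t 9.1 tcp [586.4 -96.9  94.5] yawy 58.78 tiltz [ 6.e-04  4.e-04 -1.e+00] F [ 0.3 -1.3 -2.4] T [ 0.09 -0.16  0.02] grip [ 0.301 29.998] j6 -1.19
shift [ 3.  28.2 24.5] turn z -14.32
```

```bash
python3 -m inch '1 10 5 0 0 -5;2 20 12 0 0 -10;3 28 20 0 0 -14.3;3 28 20 0 0 -14.3;3 28 20 0 0 -14.3;3 28 20 0 0 -14.3' | head -2
python3 - <<'E'
from h import *
import pickle
go(598.5,-71.2,30,73.1)
c=wrist();cv2.imwrite("pics/w4.png",c["frame"]);W=wpts(c);pickle.dump(c,open("w4.pkl","wb"))
# blade heights (lift) along the blade, jig frame
th=np.radians(-16.87);x=np.array([np.cos(th),np.sin(th)]);y=np.array([-x[1],x[0]])
q=W[...,:2]-[666.3,-56.2];J=np.stack([q@x,q@y],-1)
for a in range(-180,0,20):
    m=(abs(J[...,1]-a)<6)&(J[...,0]<-5)&(J[...,0]>-70)&(W[...,2]>52)&(W[...,2]<110)
    if m.sum()>8: print(a,m.sum(),np.nanmedian(W[m][:,2]).round(1),np.nanpercentile(J[m][:,0],[5,95]).round(1))
E
```

```text
t: 9.6
tcp_pos: [597.7, -74.0, 74.5]
t 9.6 tcp [597.7 -74.   74.5] yawy 72.54 tiltz [-0.e+00 -1.e-04 -1.e+00] F [ 0.4  0.3 -2.5] T [ 0.1  -0.12 -0.02] grip [ 0.302 29.999] j6 -1.39
shift [ 0.1  2.9 44.5] turn z -0.56
-160 541 62.8 [-52.1 -24.1]
-140 580 62.8 [-51.9 -24.7]
-120 626 62.8 [-51.7 -25. ]
-100 681 62.7 [-51.6 -24.8]
-80 323 62.7 [-51.6 -35.6]
-60 190 82.7 [-70.  -24.4]
-40 1434 86.7 [-67.9 -27.9]
-20 609 86.7 [-69.9 -30.5]
```

View pics/w4.png

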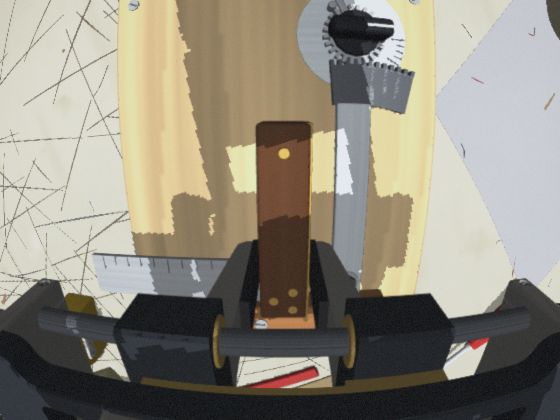

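The square is held level over the board, about 22 mm short of both fences: stock at (285,215), swinging fence at (350,190). Next I lower it.

```bash
python3 -m inch '0 0 12 0 0 0;0 0 25 0 0 -0.5;0 0 38 0 0 -0.5;0 0 44 0 0 -0.5;0 0 46 0 0 -0.5;0 0 46 0 0 -0.5;0 0 46 0 0 -0.5'; python3 -c "
from h import *
go(598.5,-71.2,26,73.1)"
```

```text
t: 10.23
tcp_pos: [597.5, -73.8, 27.3]
orientation: [[-0.957, 0.29, -0.001], [0.29, 0.957, 0.0], [0.001, -0.0, -1.0]]
wrist_force: [-0.4, -0.2, -3.0]
grip_width: 0.302
grip_force: 30.0
t 10.23 tcp [597.5 -73.8  27.3] yawy 73.16 tiltz [-9.e-04  1.e-04 -1.e+00] F [-0.4 -0.2 -3. ] T [ 0.1  -0.15 -0.02] grip [ 0.302 29.999] j6 -1.4
shift [-0.2  2.7  1.3] turn z 0.06
```

```bash
for r in '0 0 0.6 0 0 0;0 0 1 0 0 0;0 0 1 0 0 0' '0 0 0.4 0 0 0;0 0 0.7 0 0 0;0 0 0.7 0 0 0'; do :; done
python3 -m inch '0 0 0.6 0 0 0;0 0 1 0 0 0;0 0 1 0 0 0' | sed -n '2p;4p'; python3 -m inch '0 0 0.4 0 0 0;0 0 0.7 0 0 0;0 0 0.7 0 0 0' | sed -n '2p;4p'
```

```text
tcp_pos: [597.7, -73.7, 27.1]
wrist_force: [-1.2, -0.2, 1.7]
tcp_pos: [597.7, -73.7, 27.1]
wrist_force: [-4.5, -0.1, 8.9]
```

```bash
python3 -m inch '0 0 -0.4 0 0 0;-2 2 -0.5 0 0 0;-5 5 -0.5 0 0 0;-8 8 -0.5 0 0 0;-11 11 -0.5 0 0 0;-14 14 -0.5 0 0 0;-15 16 -0.5 0 0 0;-15 16 -0.5 0 0 0'; python3 -c "
from h import *
th=np.radians(-16.87);x=np.array([np.cos(th),np.sin(th)]);y=np.array([-x[1],x[0]])
s=robot.state();q=s['tcp_pos'][:2]-np.array([666.3,-56.2]);F=s['wrist_force'];print('jig',q@x,q@y,'F',F[:2]@x,F[:2]@y,F[2],s['wrist_torque'])"
```

```text
t: 11.4
tcp_pos: [618.0, -62.5, 27.1]
orientation: [[-0.957, 0.289, 0.001], [0.289, 0.957, -0.0], [-0.001, 0.0, -1.0]]
wrist_force: [0.8, -0.1, 3.1]
grip_width: 0.304
grip_force: 30.0
jig -44.423893205984285 -20.05763555163862 F 0.8263749602611511 0.11454841825946403 3.0925422676812175 [ 0.04981776 -0.15549303  0.03732803]
```

```bash
cat > r.py <<'E'
from h import *
th=np.radians(-16.87);x=np.array([np.cos(th),np.sin(th)]);y=np.array([-x[1],x[0]])
s=robot.state();q=s['tcp_pos'][:2]-np.array([666.3,-56.2]);F=s['wrist_force'];R=s['orientation']
print('jig',np.round([q@x,q@y,s['tcp_pos'][2]],2),'F',np.round([F[:2]@x,F[:2]@y,F[2]],1),'T',np.round(s['wrist_torque'],2),'yaw',np.degrees(np.arctan2(R[1][1],R[0][1])).round(2),s['t'])
E
python3 -m inch '0 1 0 0 0 0;0 2 0 0 0 0;0 3 0 0 0 0;0 4 0 0 0 0;0 4 0 0 0 0'>/dev/null; python3 r.py
python3 -m inch '-1 0 0 0 0 0;-2 0 0 0 0 0;-3 0 0 0 0 0;-3 0 0 0 0 0'>/dev/null; python3 r.py
python3 -m inch '0 0.5 0 0 0 0;0 1 0 0 0 0;0 1 0 0 0 0'>/dev/null; python3 r.py
python3 -m inch '-0.5 0 0 0 0 0;-1 0 0 0 0 0;-1 0 0 0 0 0'>/dev/null; python3 r.py
```

```text
jig [-45.16 -16.54  27.11] F [ 1. -3.  4.] T [-0.45 -0.02  0.09] yaw 73.18 11.8167
jig [-44.22 -16.43  27.08] F [-6.6 -0.3 12.2] T [ 0.14  1.06 -0.06] yaw 73.14 12.15
jig [-43.72 -15.89  27.08] F [-3.9 -3.6 10.1] T [-0.38  0.85  0.02] yaw 73.17 12.4
jig [-43.43 -15.82  27.09] F [-6.7 -2.  12.9] T [-0.13  1.2  -0.04] yaw 73.16 12.65
```

```bash

python3 -m inch '0 0 -0.5 0 0 0;0 0 -0.8 0 0 0;0 0 -0.8 0 0 0'>/dev/null; python3 r.py
python3 -m inch '-0.5 0 0 0 0 0;-1.5 0 0 0 0 0;-1.5 0 0 0 0 0'>/dev/null; python3 r.py
python3 -m inch '0 0.5 0 0 0 0;0 1 0 0 0 0;0 1 0 0 0 0'>/dev/null; python3 r.py
```

```text
jig [-41.84 -15.4   27.25] F [ 0.2  0.5 -1.1] T [ 0.07 -0.17 -0.06] yaw 73.17 12.9
jig [-39.77 -15.5   27.49] F [ 0.2 -0.5 -2.3] T [ 0.09 -0.19 -0.02] yaw 73.18 13.15
jig [-39.89 -14.52  27.7 ] F [ 0.7 -0.8 -1.7] T [ 0.09 -0.16 -0.01] yaw 73.17 13.4
```

```bash

python3 -m inch '0 0.5 0 0 0 0;0 1 0 0 0 0;0 1 0 0 0 0'>/dev/null; python3 r.py
python3 -m inch '0 0.5 0 0 0 0;0 1 0 0 0 0;0 1 0 0 0 0'>/dev/null; python3 r.py
python3 -m inch '-0.5 0 0 0 0 0;-1 0 0 0 0 0;-1 0 0 0 0 0'>/dev/null; python3 r.py
python3 -m inch '-0.5 0 0 0 0 0;-1 0 0 0 0 0;-1 0 0 0 0 0'>/dev/null; python3 r.py
```

```text
jig [-39.93 -13.94  27.75] F [ 0.8 -3.8 -1.7] T [-0.51 -0.01 -0.02] yaw 73.19 13.65
jig [-39.97 -13.88  27.76] F [ 0.2 -7.6 -1.5] T [-1.47  0.22  0.06] yaw 73.21 13.9
jig [-39.85 -13.88  27.58] F [-1.8 -8.   0.2] T [-1.21  0.58 -0.03] yaw 73.19 14.15
jig [-39.45 -13.87  27.3 ] F [-3.4 -7.  -0.2] T [-1.07  0.84  0.01] yaw 73.19 14.4
```

```bash

python3 -m inch '-0.5 0 0 0 0 0;-1 0 0 0 0 0;-1 0 0 0 0 0'>/dev/null; python3 r.py
python3 -m inch '-0.5 0 0 0 0 0;-1 0 0 0 0 0;-1 0 0 0 0 0'>/dev/null; python3 r.py
```

```text
jig [-38.81 -13.88  27.19] F [-3.7 -7.  -1.1] T [-0.97  0.95 -0.01] yaw 73.19 14.65
jig [-37.96 -13.89  27.2 ] F [-3.2 -7.   0.2] T [-0.93  1.04  0.02] yaw 73.19 14.9
```

Still sliding along x at a constant force, so the fixed fence isn't reached yet. I carry on.

```bash

python3 -m inch '-0.5 0 0 0 0 0;-1 0 0 0 0 0;-1 0 0 0 0 0'>/dev/null; python3 r.py
python3 -m inch '-0.5 0 0 0 0 0;-1 0 0 0 0 0;-1 0 0 0 0 0'>/dev/null; python3 r.py
python3 -m inch '-0.5 0 0 0 0 0;-1 0 0 0 0 0;-1 0 0 0 0 0'>/dev/null; python3 r.py
```

```text
jig [-36.97 -13.9   27.17] F [-4.8 -6.9  0.2] T [-0.94  1.02  0.02] yaw 73.19 15.15
jig [-36.69 -13.89  27.17] F [-7.8 -6.7  2.3] T [-0.78  1.45  0.01] yaw 73.19 15.4
jig [-36.67 -13.9   27.15] F [-11.1  -5.9   5.4] T [-0.52  1.94 -0.02] yaw 73.18 15.65
```

```bash
python3 -m inch '0 0.3 0 0 0 0;0 0.3 0 0 0 0;0 0.3 0 0 0 0'>/dev/null; python3 r.py; python3 - <<'E'
from h import *
c=wrist();W=wpts(c)
w=c["frame"][100:330,80:440];t=robot.camera("scene");s=t["frame"][150:280,150:340]
cv2.imwrite("pics/f.png",np.vstack([cv2.resize(w,(560,358)),cv2.resize(s,(350,240),interpolation=cv2.INTER_CUBIC)[:, :350].copy() if 0 else cv2.copyMakeBorder(cv2.resize(s,(350,240),interpolation=cv2.INTER_CUBIC),0,0,0,210,0)]))
th=np.radians(-16.87);x=np.array([np.cos(th),np.sin(th)]);y=np.array([-x[1],x[0]])
q=W[...,:2]-[666.3,-56.2];J=np.stack([q@x,q@y],-1)
for a in(-60,-75,-90,-105):
    m=(abs(J[...,0]-a)<4)&(W[...,2]>35)&(W[...,2]<46)&(abs(J[...,1])<50);print("stock",a,np.nanpercentile(J[m][:,1],[3,97]).round(1),np.nanmedian(W[m][:,2]).round(1))
    m=(abs(J[...,0]-a)<4)&(W[...,2]>19)&(W[...,2]<26)&(abs(J[...,1])<50);print(" fence",a,np.nanpercentile(J[m][:,1],[3,97]).round(1))
for a in(-140,-125,-110,-95):
    m=(abs(J[...,1]-a)<4)&(W[...,2]>33)&(W[...,2]<44)&(abs(J[...,0])<40);print("ff",a,np.nanpercentile(J[m][:,0],[3]).round(1) if m.any() else 0)
    m=(abs(J[...,1]-a)<4)&(W[...,2]>14.3)&(W[...,2]<24)&(abs(J[...,0])<40);print(" blade",a,np.nanpercentile(J[m][:,0],[3,97]).round(1) if m.any() else 0)
E
```

```text
jig [-36.67 -13.88  27.15] F [-9.  -8.3  6.1] T [-0.8   2.01 -0.03] yaw 73.19 15.9
stock -60 [-28.   -1.6] 39.7
 fence -60 [ 1.3 22. ]
stock -75 [-28.1  -1.8] 39.7
 fence -75 [ 1.4 22.1]
stock -90 [-27.9  -1.8] 39.7
 fence -90 [ 1.2 22.3]
stock -105 [-27.8  -1.6] 39.7
 fence -105 [ 1.5 22.2]
ff -140 [2.4]
 blade -140 [-26.9   3.1]
ff -125 [2.3]
 blade -125 [-27.1   3. ]
ff -110 0
 blade -110 [-27.4  -0.1]
ff -95 0
 blade -95 [-27.3  -0.1]
```

View pics/f.png

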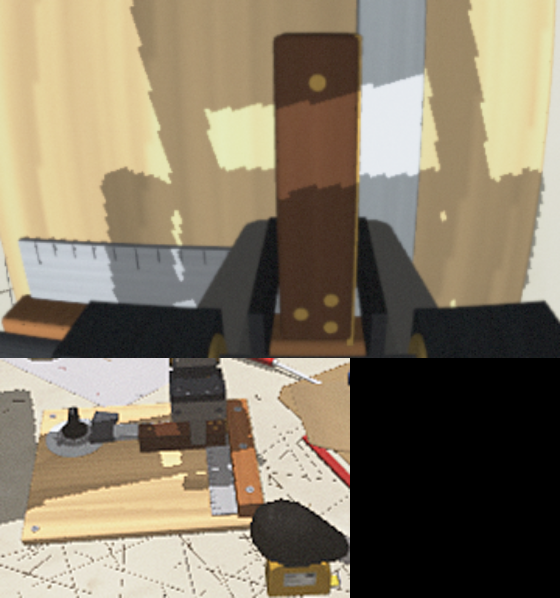

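The square is seated. The stock-to-fence offset is constant along the length, the blade lies along the fixed fence, the steady push is 8–9 N on each fence, and the yaw moment is near zero. I hand in.

```bash
python3 -m inch '0 0 0 0 0 0;0 0 0 0 0 0;0 0 0 0 0 0'>/dev/null; python3 r.py; python3 -c "
from plant import robot
print(robot.close_job())"
```

```text
jig [-36.66 -13.9   27.12] F [-11.   -8.3   6.4] T [-0.82  1.94  0.  ] yaw 73.18 16.25
the job is handed in; nothing more can be done
None
```

I turned the knob back to its zero stop, then seated the square and handed in at about 16 s while still holding it with roughly 8–11 N against both fences; the arm never touched the tools round the jig, and no verdict came back.

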